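Home the click knob of a height stage, then raise it six clicks

TASK

Turn the round knob on the height stage back anticlockwise until you feel its end stop, without forcing it, then turn it clockwise exactly six clicks and let go of it. Keep off the lifting table with its needle, and leave the loose gauges where they stand.

Things in the scene. Friction and masses are not known exactly. Their poses are not given: they have to be found in the camera images.
- knob_axis (a point): On the upright axis of the stage's black round knob, at gripping height. Fixed to the gearbox: it does not turn with the knob and does not tell its angle. z up, x towards the lifting table. The grip is a ribbed upright cylinder, 40 mm diameter, from 19 mm below to 11 mm above this point; under it a neck 32 mm wide, 8 mm high, then the gearbox. It cannot shift sideways or in height.
- knob_top (a point): Centre of the knob's flat top, 11 mm above knob_axis, also fixed. A short dark line is its only mark; no scale. 18 clicks a turn (20 degrees each). Turning takes 0.1 to 0.2 N m until half-way to the next click, then the knob snaps into it by itself and stays there when let go. Clockwise from above raises the table. A grip of 30 N does not slip in a click. It starts in any of clicks 2 to 6.
- stop (a point): Fixed point inside the gearbox, on the knob's axis, 36 mm above the work surface: the end stop, at click 0, at a knob angle that is not told, found only by feel. The stop is hard, but the knob sits on its shaft through a torsion spring of 4 N m per rad, so at the stop the resistance grows steadily instead of snapping on. Over 0.5 N m overloads it. The other stop is at click 14.
- zstage: The height stage, fixed. Origin on the work surface under the knob's axis, x towards the lifting table, z up. White gearbox 92 x 92 mm, its top 56 mm up, the knob in its middle. The lifting table stands beside it, its axis 128 mm along x, its edge 90 mm from the knob's axis.
- stage_top (a point): Middle of the upper face of the round steel lifting table (76 mm diameter; a chuck and needle stand 36 mm above this point). It moves only up and down, driven by the knob, 0.5 mm a click: this point is 82.0 mm above the work surface at click 0 and 85.0 mm at click 6.
- ref_sphere_mid (a point): Half-way up a loose reference sphere on a dark stand (foot 44 mm diameter, 88 mm high); leave alone.
- ring_gauge_mid (a point): Middle of a loose steel ring gauge (64 mm outside, 36 mm bore, 18 mm high) lying flat; leave alone.
- gauge_block_mid (a point): Middle of a loose steel gauge block (35 x 60 x 12 mm) lying flat; leave alone.

How it is judged:
By the outcome, as a careful person would: the job done as asked, in the order asked, and still so for the second after the job is handed in, with the robot touching nothing.
It also fails if it takes over 72 s, if anything falls off the work surface, if the arm or the gripper's body presses on something with over 40 N, if the wrist force passes 120 N, or if a joint passes its speed limit or range.

ROBOT

A 6-joint arm with a two-finger parallel gripper is mounted at the origin on the work surface. World frame = base frame: x ahead of the robot, y to its left, z up, the work surface at z = 0. Lengths are in mm, angles in rad, forces in N, time in s.
With the tool pointing down it reaches from about 375 to 975 mm from the base axis. Payload 3.8 kg.
Tool frame: the origin (TCP) lies between the finger pads; the fingertips stand 8 mm ahead of it and the grasp point (between the pads) lies 11 mm behind it; z points along the fingers, y is the direction in which the jaws open and shut (so a half turn about z gives the same grasp; the last joint's range is limited). The gripper opens to 85 mm and grips with 20 to 120 N. Pads are 22 mm wide; open, the fingers measure 114 mm over their backs; the gripper's body (76 mm by 85 mm) begins 54 mm behind the grasp point. The pads swing forward as they close: fully open they stand 13 mm farther back than shut.
Start: joints at [1.297, 0.264, 1.604, -0, 1.274, -0.037], TCP at [158.348, 656.158, 239.28] pointing down, gripper open.
Joint ranges: [-2.63, 2.63], [-0.94, 2.18], [0.31, 2.57], [-1.31, 4.45], [0, 2.66], [-2.55, 2.55]. Speed limits (rad/s): [2.57, 2.57, 3.14, 3.14, 3.14, 3.14].

INTERFACE

Orientations are given as a rotation vector (axis times angle).
In Python, from station import read_state, grab_frame, calibration, env, spot_in, tip_of gives the robot as it stands. The module is installed in compiled form; this text tells all that it offers.
- The arm moves only by the tool arm_command, never from a script. Its argument "moves" is a list of rows, each a list of 2 entries, a list of its own where there are three numbers: the shift along the tool's x, y, z in mm, then the turn about the tool's z in degrees. A call has 1 to 10 rows; each row shifts and turns the commanded pose from where the row before left it, along the tool's axes as they then stand; what a row does not reach is not made up. A row lasts 1/12 s, in which the tool goes at most 41.7 mm and 7.16 degrees, less where a joint would pass 70% of its speed; a pose out of reach is approached as far as the arm can. A call with a gripper value outside its range is refused whole. "fingers" is the opening, from 0 (shut) to 1 (fully open), set as the call begins (left out, the last holds). The fingers move at their own pace and stop on an object; "squeeze" is the grip in N (left out, the last holds). Time passes only in rows, so rows that do not move let the fingers close. It gives the time, the measured TCP pose, the force and the opening at its end, in the units of the state.
- read_state(): the state, without advancing time (a new reading comes with each control period).
- grab_frame(name): name is "scene" or "top" or "wrist"; returns (picture, depth): 480x640x3 uint8, blue, green, red; 480x640 float32, mm along the optical axis (not along the pixel's ray), 0 where there is no reading.
- calibration(name): a dict with "vertical_fov" (degrees; the focal length in pixels is half the picture's height over the tangent of half this angle, whatever the lens; pixels are square), "cx", "cy" (the principal point, pixels), "T" (4x4, takes a point from camera to world coordinates). Camera axes: x right, y down, z forward; pixel columns grow to the right and rows downward; lengths in mm; the calibration is good to about 2 mm. A picture is of the moment at which its call begins: read the wrist's pose just before it. calibration takes no time and is no camera call; for the wrist camera it gives the pose at the moment of the call.
- env.hand_in(): hands the job in, once; it reports no verdict.
Trained networks look in the newest picture that a camera, given by its name, has taken for a name from the list of things; names that differ only in an ending like _2 or _b are one class to them, and where a whole thing is asked for, a point or a joint stands for the part that bears it (a point fixed in the world has none). Each returns a list of dicts, best first, with "confidence" (0 to 1); they miss things now and then, are a little off and sometimes report something else, mostly with a low value. They report only what shows in the picture. A call takes as long as a camera call.
- spot_in(camera, name): "position" ([x, y, z] in mm, in world coordinates, good to about 4 mm: the middle of the surface that is visible of it).
- tip_of(camera, name): "position" ([x, y, z] in mm, in world coordinates, good to about 4 mm: a listed point, or the origin of a listed thing).
The state is a dict: "clock": time; "qpos": joint angles; "qvel": joint speeds; "joint_efforts": joint torques, N m; "tcp_pos": TCP position; "tool_rot": TCP orientation; "wrist_force": force on the tool from outside, world axes, zero at the start; "moment": the same for the moment, N m; "opening": finger opening in mm.
Only numpy, scipy, OpenCV 4.12 (cv2) and the standard library are available. Lean on these libraries where they do the work, as an engineer would, in place of code of your own. Each camera call takes 0.05 s, during which the arm holds its last target. There are 200 camera calls.

## Working session

There is one attempt and no reset: what is moved stays moved. The work goes in short steps, Python scripts to look and compute and a tool call to move; the robot and the scene stay as the last step left them, time stands still between calls to the robot, and variables do not carry over. Pictures are saved under pics/ and viewed, about 8 in all and at most 12, crops included, and the job is handed in when it is done.

Besides the shell and the picture viewer there is one more tool, called as name(argument=value, ...), one argument or row to a line, values as JSON. arm_command: Moves the arm, as the interface text tells. Its arguments: {"type":"object","properties":{"moves":{"type":"array","items":{"type":"array"}},"fingers":{"type":"number"},"squeeze":{"type":"number"}},"required":["moves"]}

```bash
mkdir -p pics; python3 - <<'E'
from station import *
import cv2,numpy as np
for c in("scene","top"):
    p,d=grab_frame(c);cv2.imwrite(f"pics/{c}0.png",p)
    for n in("knob_axis","knob_top","zstage","stage_top","ref_sphere_mid","ring_gauge_mid","gauge_block_mid"):
        r=tip_of(c,n)
        print(c,n,[(np.round(x["position"]).tolist(),round(x["confidence"],2)) for x in r[:2]])
s=read_state();print(s)
E
```

```text
scene knob_axis [([548.0, 99.0, 82.0], 0.64)]
scene knob_top [([547.0, 100.0, 91.0], 0.6)]
scene zstage [([544.0, 104.0, 2.0], 0.66)]
scene stage_top [([542.0, 99.0, 37.0], 0.22)]
scene ref_sphere_mid [([583.0, 276.0, 46.0], 0.89)]
scene ring_gauge_mid [([465.0, -68.0, 12.0], 0.67)]
scene gauge_block_mid [([645.0, -64.0, 2.0], 0.7)]
top knob_axis [([549.0, 101.0, 82.0], 0.69)]
top knob_top [([548.0, 98.0, 100.0], 0.63)]
top zstage [([547.0, 99.0, 2.0], 0.96)]
top stage_top [([676.0, 79.0, 82.0], 0.61)]
top ref_sphere_mid [([578.0, 274.0, 46.0], 0.72)]
top ring_gauge_mid [([463.0, -72.0, 9.0], 0.74)]
top gauge_block_mid [([644.0, -63.0, 7.0], 0.8)]
{'clock': 0.8, 'qpos': array([ 1.29710554e+00,  2.63868832e-01,  1.60397549e+00,  1.02146900e-05,
        1.27367106e+00, -3.68733467e-02]), 'qvel': array([ 0.00034023, -0.00059821,  0.0010405 , -0.00116463,  0.00036455,
       -0.00079447]), 'joint_efforts': array([ 6.56942520e-04, -5.14980447e+01, -3.67690158e+01, -1.41709784e-04,
        7.38810686e-04,  5.48063738e-06]), 'tcp_pos': array([158.34765709, 656.1819973 , 239.31400321]), 'tool_rot': array([3.71127707e-01, 3.11959199e+00, 1.22290237e-04]), 'wrist_force': array([-0.37990241,  0.2270023 ,  0.06703834]), 'moment': array([-0.00128355, -0.00914616, -0.00115093]), 'opening': 85.13780616077534}
```

```bash
python3 - <<'E'
from station import *
import cv2,numpy as np
p,d=grab_frame("top");k=calibration("top");f=240/np.tan(np.radians(k["vertical_fov"]/2));T=np.array(k["T"])
v,u=np.mgrid[:480,:640]
P=np.stack([(u-k["cx"])/f*d,(v-k["cy"])/f*d,d],-1)@T[:3,:3].T+T[:3,3]
m=(d>0)&(np.hypot(P[...,0]-548,P[...,1]-100)<40)&(P[...,2]>85)&(P[...,2]<110)
pts=P[m];print(len(pts),np.median(pts[:,2]),T[:3,3])
for a in(0,1):print(pts[:,a].min(),pts[:,a].max(),np.median(pts[:,a]))
c,r=cv2.minEnclosingCircle(pts[:,:2].astype(np.float32));print(c,r,pts.mean(0))
m=(d>0)&(np.hypot(P[...,0]-548,P[...,1]-100)<75)&(P[...,2]>48)&(P[...,2]<64)
q=P[m];print(np.median(q[:,2]),cv2.minAreaRect(q[:,:2].astype(np.float32)))
vs,us=np.where(m);print(us.min(),us.max(),vs.min(),vs.max())
cv2.imwrite("pics/t1.png",p)
E
```

```text
287 93.54695486827382 [ 497.90501191   54.71105181 1238.9747234 ]
527.8767709934795 565.5392083866697 546.739843119235
79.84063023384131 117.76500377541151 98.64026347194823
(547.262939453125, 98.41584777832031) 20.36465072631836 [547.03348621  98.44051806  93.59313072]
55.51938015774135 ((547.3469848632812, 98.76249694824219), (92.06865692138672, 92.19441223144531), 81.70954132080078)
290 336 256 302
```

View pics/top0.png

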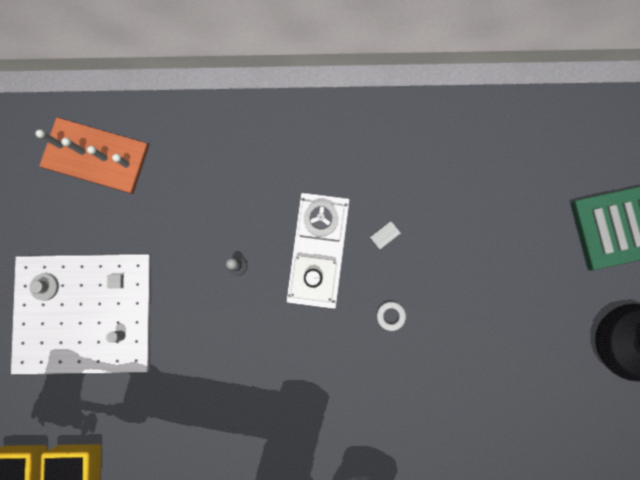

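View pics/scene0.png

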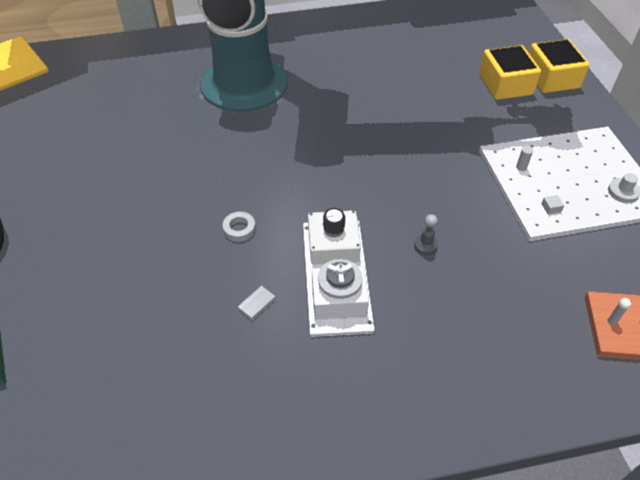

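arm_command(
  moves=[
    [[-28.3,-25.1,0],0],
    [[-28.3,-25.1,0],0],
    [[-28.3,-25.1,0],0],
    [[-28.3,-25.1,0],0],
    [[-28.3,-25.1,0],0],
    [[-28.3,-25.1,0],0],
    [[-28.3,-25.1,0],0],
    [[-28.3,-25.1,0],0],
    [[-28.3,-25.1,0],0],
    [[-28.3,-25.1,0],0],
  ],
  fingers=1,
  squeeze=40,
)

```text
clock: 1.68
tcp_pos: [375.3, 344.2, 239.7]
tool_rot: [0.371, 3.119, 0.001]
wrist_force: [1.1, 0.9, 0.6]
opening: 85.6
```

arm_command(
  moves=[
    [[-28.3,-25.1,0],0],
    [[-28.3,-25.1,0],0],
    [[-28.3,-25.1,0],0],
    [[-28.3,-25.1,0],0],
    [[-28.3,-25.1,0],0],
    [[-28.3,-25.1,0],0],
    [[-28.3,-25.1,0],0],
    [[-28.3,-25.1,0],0],
    [[0,0,0],7],
    [[0,0,0],7],
  ],
)

```text
clock: 2.52
tcp_pos: [548.8, 95.2, 239.3]
tool_rot: [0.763, 3.047, -0.0]
wrist_force: [-0.7, 0.3, -0.2]
opening: 85.3
```

arm_command(
  moves=[
    [[0,0,0],7],
    [[0,0,0],7],
    [[0,0,0],7],
    [[0,0,0],7],
    [[0,0,0],7],
    [[0,0,0],7],
    [[0,0,0],7],
    [[0,0,0],7],
    [[0,0,0],7],
    [[0,0,0],7],
  ],
)

```text
clock: 3.35
tcp_pos: [547.5, 97.5, 239.4]
tool_rot: [2.369, 2.063, 0.0]
wrist_force: [0.1, 0.2, -0.3]
opening: 85.8
```

arm_command(
  moves=[
    [[0,0,0],7],
    [[0,0,0],7],
    [[0,0,0],7],
    [[0,0,0],7],
    [[0,0,0],7],
    [[0,0,0],7],
    [[0,0,0],0],
    [[0,0,0],0],
  ],
)

```text
clock: 4.02
tcp_pos: [547.6, 97.5, 239.4]
tool_rot: [2.946, 1.091, 0.0]
wrist_force: [-0.3, -0.9, -0.5]
opening: 85.1
```

```bash
cat > h.py <<'E'
from station import *
import cv2,numpy as np
from scipy.spatial.transform import Rotation as R
def st():
    s=read_state();M=R.from_rotvec(s["tool_rot"]).as_matrix()
    print("t",round(s["clock"],2),"q",np.round(s["qpos"],3),"tcp",np.round(s["tcp_pos"],1),"F",np.round(s["wrist_force"],1),"M",np.round(s["moment"],3),"open",round(s["opening"],1),"yaw",round(np.degrees(np.arctan2(M[1,0],M[0,0])),2))
    return s,M
def knob():
    p,d=grab_frame("wrist");k=calibration("wrist");f=240/np.tan(np.radians(k["vertical_fov"]/2));T=np.array(k["T"])
    v,u=np.mgrid[:480,:640]
    P=np.stack([(u-k["cx"])/f*d,(v-k["cy"])/f*d,d],-1)@T[:3,:3].T+T[:3,3]
    return p,d,P
E
python3 - <<'E'
from h import *
s,M=st();p,d,P=knob();cv2.imwrite("pics/w1.png",p)
m=(d>0)&(np.hypot(P[...,0]-547,P[...,1]-98)<35)&(P[...,2]>88)&(P[...,2]<100)
q=P[m];print(len(q),np.median(q[:,2]),cv2.minEnclosingCircle(q[:,:2].astype(np.float32)),q.mean(0))
print("tool shift", M.T@(np.array([547.2,98.5,73])-s["tcp_pos"]))
E
```

```text
t 4.02 q [ 0.131  0.039  1.86  -0.     1.241  0.993] tcp [547.6  97.5 239.4] F [-0.3 -0.9 -0.5] M [ 0.068 -0.01  -0.02 ] open 85.1 yaw 40.63
1739 93.7296599628566 ((547.4851684570312, 99.33050537109375), 20.762653350830078) [548.32222209 100.02787229  93.53197866]
tool shift [  0.36316574  -1.04932979 166.39704391]
```

View pics/w1.png

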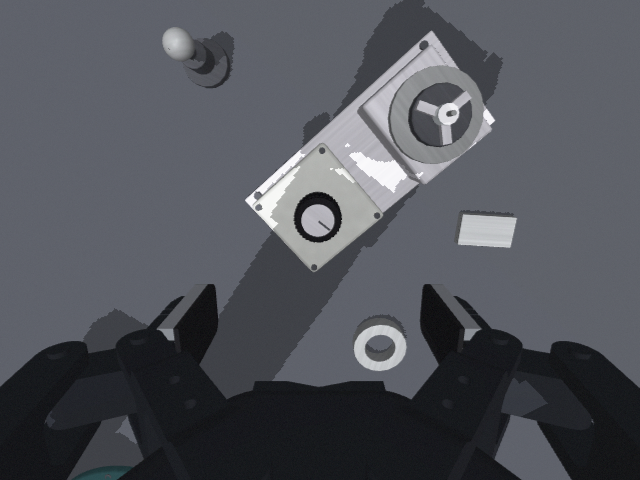

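arm_command(
  moves=[
    [[0.7,-1.3,25],0],
    [[0,0,25],0],
    [[0,0,25],0],
    [[0,0,25],0],
    [[0,0,16],0],
    [[0,0,16],0],
    [[0,0,16],0],
    [[0,0,10],0],
    [[0,0,8.4],0],
    [[0,0,0],0],
  ],
)

```text
clock: 4.9
tcp_pos: [545.9, 98.7, 71.1]
tool_rot: [-2.947, -1.087, 0.005]
wrist_force: [-1.0, -0.2, -0.3]
opening: 85.0
```

```bash
python3 - <<'E'
from h import *
s,M=st();p,d,P=knob();cv2.imwrite("pics/w2.png",p)
E
```

```text
t 4.9 q [ 0.134  0.205  2.012 -0.     0.927  0.998] tcp [545.9  98.7  71.1] F [-1.  -0.2 -0.3] M [ 0.011  0.011 -0.004] open 85.0 yaw 40.49
```

View pics/w2.png

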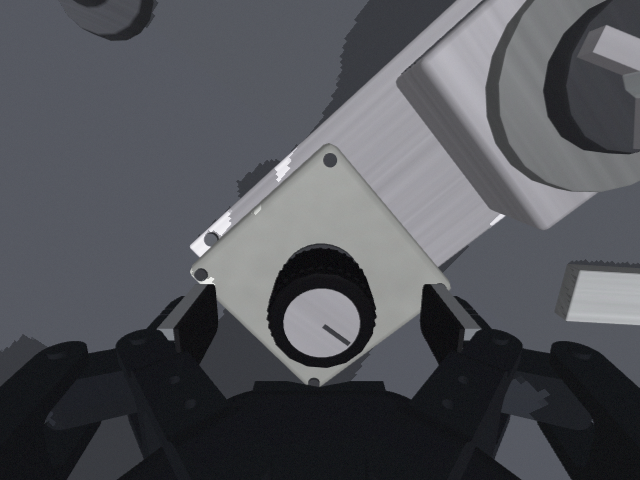

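The knob is at (322,322), midway between the pads at (215..425); its mark points to (348,345). Now I close the gripper.

arm_command(
  moves=[
    [[0,0,0],0],
    [[0,0,0],0],
    [[0,0,0],0],
    [[0,0,0],0],
    [[0,0,0],0],
    [[0,0,0],0],
    [[0,0,0],0],
    [[0,0,0],0],
    [[0,0,0],0],
    [[0,0,0],0],
  ],
  fingers=0,
  squeeze=40,
)

```text
clock: 5.78
tcp_pos: [548.0, 99.1, 74.1]
tool_rot: [2.948, 1.086, 0.002]
wrist_force: [-3.1, 0.0, 5.9]
opening: 38.7
```

```bash
python3 - <<'E'
from h import *
s,M=st();p,d,P=knob();cv2.imwrite("pics/w3.png",p);print(M.T@s["wrist_force"],M.T@s["moment"])
E
```

```text
t 5.78 q [0.134 0.202 2.01  0.    0.928 0.999] tcp [548.   99.1  74.1] F [-3.1  0.   5.9] M [0.053 0.229 0.034] open 38.7 yaw 40.43
[-2.32114722 -1.99634438 -5.87539607] [ 0.18863382 -0.13981108 -0.03360015]
```

View pics/w3.png

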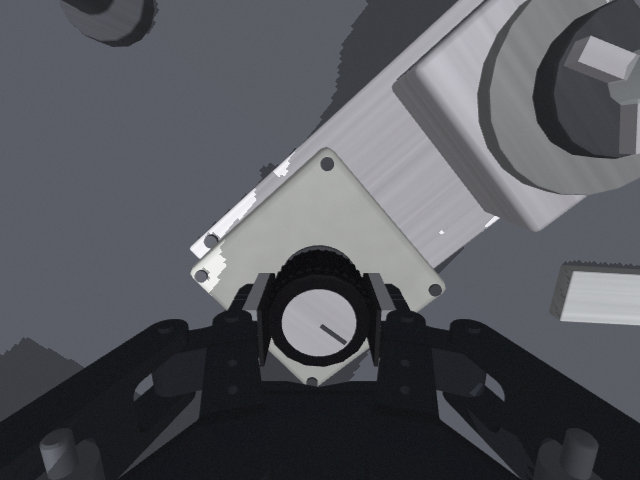

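Gripped: the pads are at (265,320) and (375,320). The start is at least 2 clicks from the stop, so a 5° probe is safe here and gives a reference.

arm_command(
  moves=[
    [[0,0,0],-2],
    [[0,0,0],-2],
    [[0,0,0],-1],
    [[0,0,0],0],
    [[0,0,0],0],
  ],
)

```text
clock: 6.25
tcp_pos: [547.9, 99.1, 74.0]
tool_rot: [2.898, 1.213, 0.002]
wrist_force: [-2.1, 0.2, 5.2]
opening: 39.1
```

```bash
python3 -c "
from h import *
st()"
```

```text
t 6.25 q [0.134 0.202 2.01  0.    0.928 0.912] tcp [547.9  99.1  74. ] F [-2.1  0.2  5.2] M [ 0.065  0.231 -0.058] open 39.1 yaw 45.42
```

arm_command(
  moves=[
    [[0,0,0],-2],
    [[0,0,0],-2],
    [[0,0,0],0],
    [[0,0,0],0],
  ],
)

```text
clock: 6.58
tcp_pos: [547.9, 99.1, 74.0]
tool_rot: [2.853, 1.314, 0.002]
wrist_force: [-0.8, 0.9, 6.3]
opening: 38.7
```

```bash
python3 -c "
from h import *
st()"
```

```text
t 6.58 q [0.134 0.202 2.01  0.    0.928 0.842] tcp [547.9  99.1  74. ] F [-0.8  0.9  6.3] M [0.104 0.252 0.078] open 38.7 yaw 49.44
```

arm_command(
  moves=[
    [[0,0,0],-3],
    [[0,0,0],-3],
    [[0,0,0],-3],
    [[0,0,0],-2],
    [[0,0,0],0],
    [[0,0,0],0],
  ],
)

```text
clock: 7.08
tcp_pos: [547.9, 99.1, 74.0]
tool_rot: [2.714, 1.581, 0.002]
wrist_force: [-0.8, -0.1, 5.9]
opening: 38.7
```

```bash
python3 -c "
from h import *
st()"
```

```text
t 7.08 q [0.134 0.202 2.01  0.    0.928 0.65 ] tcp [547.9  99.1  74. ] F [-0.8 -0.1  5.9] M [0.034 0.252 0.019] open 38.7 yaw 60.44
```

arm_command(
  moves=[
    [[0,0,0],-2],
    [[0,0,0],-2],
    [[0,0,0],-1],
    [[0,0,0],0],
    [[0,0,0],0],
  ],
)

```text
clock: 7.5
tcp_pos: [547.9, 99.2, 74.1]
tool_rot: [2.643, 1.697, 0.002]
wrist_force: [-1.3, 1.1, 5.6]
opening: 39.0
```

```bash
python3 -c "
from h import *
st();p,d,P=knob();cv2.imwrite('pics/w4.png',p[240:400,220:420]);
for i in range(3):knob();st()"
```

```text
t 7.5 q [0.134 0.202 2.01  0.    0.928 0.563] tcp [547.9  99.2  74.1] F [-1.3  1.1  5.6] M [ 0.023  0.288 -0.149] open 39.0 yaw 65.41
t 7.6 q [0.134 0.202 2.01  0.    0.928 0.563] tcp [547.9  99.2  74. ] F [-2.2  0.5  6.3] M [ 0.047  0.252 -0.153] open 39.0 yaw 65.4
t 7.65 q [0.134 0.202 2.01  0.    0.928 0.563] tcp [547.9  99.2  74. ] F [-2.1  0.9  5.4] M [ 0.094  0.275 -0.125] open 39.0 yaw 65.41
t 7.7 q [0.134 0.202 2.01  0.    0.928 0.563] tcp [547.9  99.1  74. ] F [-1.9  0.1  6.3] M [ 0.057  0.277 -0.201] open 38.6 yaw 65.4
```

arm_command(
  moves=[
    [[0,0,0],-2],
    [[0,0,0],0],
    [[0,0,0],0],
  ],
)

```text
clock: 7.95
tcp_pos: [547.9, 99.1, 74.1]
tool_rot: [2.613, 1.744, 0.002]
wrist_force: [-1.3, 0.4, 6.1]
opening: 38.6
```

```bash
python3 -c "
from h import *
st()
a=cv2.imread('pics/w3.png')[240:400,220:420];cv2.imwrite('pics/cmp.png',cv2.resize(np.hstack([a,cv2.imread('pics/w4.png')]),None,fx=2,fy=2))"
```

```text
t 7.95 q [0.134 0.202 2.01  0.    0.929 0.528] tcp [547.9  99.1  74.1] F [-1.3  0.4  6.1] M [ 0.091  0.292 -0.015] open 38.6 yaw 67.43
```

View pics/cmp.png

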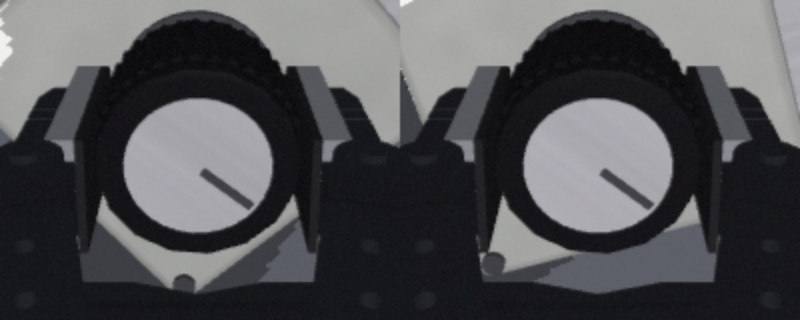

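arm_command(
  moves=[
    [[0,0,0],-3],
    [[0,0,0],-3],
    [[0,0,0],-3],
    [[0,0,0],0],
    [[0,0,0],0],
  ],
)

```text
clock: 8.37
tcp_pos: [547.8, 99.2, 74.0]
tool_rot: [2.467, 1.944, 0.002]
wrist_force: [-2.7, 0.1, 6.3]
opening: 39.0
```

```bash
cat > r.py <<'E'
from h import *
st();m=[read_state()["moment"][2]]
for i in range(6):grab_frame("wrist");m.append(read_state()["moment"][2])
print("Mz mean",np.mean(m).round(3),np.std(m).round(3))
E
python3 r.py
```

```text
t 8.37 q [0.134 0.202 2.01  0.    0.929 0.37 ] tcp [547.8  99.2  74. ] F [-2.7  0.1  6.3] M [0.117 0.344 0.11 ] open 39.0 yaw 76.46
Mz mean 0.132 0.028
```

arm_command(
  moves=[
    [[0,0,0],-2],
    [[0,0,0],-1],
    [[0,0,0],0],
    [[0,0,0],0],
  ],
)

```text
clock: 9.0
tcp_pos: [547.8, 99.1, 74.0]
tool_rot: [2.416, 2.007, 0.002]
wrist_force: [-1.2, 0.0, 5.6]
opening: 38.9
```

```bash
python3 r.py
```

```text
t 9.0 q [0.134 0.202 2.01  0.    0.929 0.318] tcp [547.8  99.1  74. ] F [-1.2  0.   5.6] M [0.139 0.327 0.017] open 38.9 yaw 79.44
Mz mean 0.052 0.025
```

arm_command(
  moves=[
    [[0,0,0],-2],
    [[0,0,0],-2],
    [[0,0,0],-1],
    [[0,0,0],0],
    [[0,0,0],0],
  ],
)

```text
clock: 9.72
tcp_pos: [547.8, 99.2, 74.0]
tool_rot: [2.326, 2.11, 0.002]
wrist_force: [-2.0, 1.2, 5.8]
opening: 39.1
```

```bash
python3 r.py
```

```text
t 9.72 q [0.134 0.202 2.01  0.    0.929 0.231] tcp [547.8  99.2  74. ] F [-2.   1.2  5.8] M [ 0.075  0.373 -0.045] open 39.1 yaw 84.42
Mz mean -0.066 0.012
```

arm_command(
  moves=[
    [[0,0,0],-1],
    [[0,0,0],0],
    [[0,0,0],0],
  ],
)

```text
clock: 10.27
tcp_pos: [547.8, 99.1, 74.1]
tool_rot: [2.308, 2.13, 0.002]
wrist_force: [-1.7, 1.3, 5.9]
opening: 39.2
```

```bash
python3 r.py
```

```text
t 10.27 q [0.134 0.202 2.01  0.    0.929 0.214] tcp [547.8  99.1  74.1] F [-1.7  1.3  5.9] M [ 0.089  0.312 -0.073] open 39.2 yaw 85.41
Mz mean -0.112 0.041
```

arm_command(
  moves=[
    [[0,0,0],-2],
    [[0,0,0],0],
    [[0,0,0],0],
  ],
)

```text
clock: 10.82
tcp_pos: [547.8, 99.2, 74.0]
tool_rot: [2.27, 2.171, 0.002]
wrist_force: [-2.3, 0.1, 7.1]
opening: 38.8
```

```bash
python3 r.py
```

```text
t 10.82 q [0.134 0.202 2.01  0.    0.929 0.179] tcp [547.8  99.2  74. ] F [-2.3  0.1  7.1] M [0.149 0.289 0.013] open 38.8 yaw 87.43
Mz mean -0.022 0.036
```

arm_command(
  moves=[
    [[0,0,0],-2],
    [[0,0,0],0],
    [[0,0,0],0],
  ],
)

```text
clock: 11.37
tcp_pos: [547.8, 99.2, 74.0]
tool_rot: [2.232, 2.21, 0.002]
wrist_force: [-2.0, 0.3, 6.4]
opening: 38.6
```

```bash
python3 r.py
```

```text
t 11.37 q [0.134 0.202 2.01  0.    0.929 0.144] tcp [547.8  99.2  74. ] F [-2.   0.3  6.4] M [ 0.154  0.303 -0.033] open 38.6 yaw 89.44
Mz mean -0.028 0.023
```

```bash
cat >> h.py <<'E'
def mark(p):
    g=cv2.cvtColor(p,cv2.COLOR_BGR2GRAY);v,u=np.mgrid[:480,:640]
    roi=(abs(u-319)<45)&(abs(v-323)<45)&(g>120)
    n,l,s,c=cv2.connectedComponentsWithStats(roi.astype(np.uint8));k=1+np.argmax(s[1:,4])
    hull=cv2.convexHull(np.argwhere(l==k)[:,::-1].astype(np.int32));mm=np.zeros((480,640),np.uint8);cv2.fillConvexPoly(mm,hull,1)
    mm=cv2.erode(mm,np.ones((5,5)));q=np.argwhere((mm>0)&(g<110))[:,::-1]
    vx,vy,x,y=cv2.fitLine(q.astype(np.float32),2,0,.01,.01).ravel()
    print("mark deg",round(np.degrees(np.arctan2(vy,vx))%180,1),len(q),np.round([x,y]),np.round(c[k]))
E
python3 - <<'E'
from h import *
mark(cv2.imread("pics/w2.png"));mark(cv2.imread("pics/w3.png"))
p,d,P=knob();cv2.imwrite("pics/w5.png",p);mark(p)
w=np.zeros((480,640,3),np.uint8);w[240:400,220:420]=cv2.imread("pics/w4.png");mark(w)
E
```

```text
mark deg 35.5 141 [335. 334.] [321. 322.]
mark deg 35.3 133 [332. 334.] [318. 322.]
mark deg 35.4 129 [333. 334.] [318. 322.]
mark deg 35.6 131 [332. 334.] [318. 322.]
```

arm_command(
  moves=[
    [[0,0,0],-3],
    [[0,0,0],-3],
    [[0,0,0],-3],
    [[0,0,0],-2],
    [[0,0,0],-2],
    [[0,0,0],0],
    [[0,0,0],0],
  ],
)

```text
clock: 12.3
tcp_pos: [547.7, 99.1, 74.0]
tool_rot: [1.968, 2.448, 0.002]
wrist_force: [-2.3, 0.4, 6.9]
opening: 38.9
```

```bash
python3 r.py
```

```text
t 12.3 q [ 0.134  0.202  2.01   0.     0.929 -0.083] tcp [547.7  99.1  74. ] F [-2.3  0.4  6.9] M [ 0.091  0.348 -0.031] open 38.9 yaw 102.42
Mz mean -0.082 0.028
```

arm_command(
  moves=[
    [[0,0,0],-2],
    [[0,0,0],0],
    [[0,0,0],0],
  ],
)

```text
clock: 12.85
tcp_pos: [547.8, 99.2, 74.0]
tool_rot: [1.924, 2.482, 0.002]
wrist_force: [-1.9, 1.0, 6.1]
opening: 39.1
```

```bash
python3 r.py
```

```text
t 12.85 q [ 0.134  0.202  2.01   0.     0.929 -0.118] tcp [547.8  99.2  74. ] F [-1.9  1.   6.1] M [ 0.122  0.339 -0.058] open 39.1 yaw 104.43
Mz mean -0.043 0.028
```

arm_command(
  moves=[
    [[0,0,0],-2],
    [[0,0,0],0],
    [[0,0,0],-3],
    [[0,0,0],-3],
    [[0,0,0],-3],
    [[0,0,0],-3],
    [[0,0,0],-2],
    [[0,0,0],-2],
    [[0,0,0],0],
    [[0,0,0],0],
  ],
)

```text
clock: 13.98
tcp_pos: [547.7, 99.1, 74.0]
tool_rot: [1.513, 2.753, 0.001]
wrist_force: [-1.3, 1.4, 6.3]
opening: 39.2
```

```bash
python3 r.py
```

```text
t 13.98 q [ 0.134  0.202  2.01   0.     0.929 -0.432] tcp [547.7  99.1  74. ] F [-1.3  1.4  6.3] M [ 0.048  0.369 -0.085] open 39.2 yaw 122.42
Mz mean -0.113 0.035
```

arm_command(
  moves=[
    [[0,0,0],-2],
    [[0,0,0],0],
    [[0,0,0],0],
  ],
)

```text
clock: 14.53
tcp_pos: [547.7, 99.1, 74.0]
tool_rot: [1.465, 2.779, 0.001]
wrist_force: [-1.7, 0.2, 6.8]
opening: 38.7
```

```bash
python3 r.py
```

```text
t 14.53 q [ 1.34e-01  2.02e-01  2.01e+00  1.00e-03  9.29e-01 -4.67e-01] tcp [547.7  99.1  74. ] F [-1.7  0.2  6.8] M [ 0.072  0.383 -0.171] open 38.7 yaw 124.4
Mz mean -0.196 0.025
```

arm_command(
  moves=[
    [[0,0,0],-1],
    [[0,0,0],0],
    [[0,0,0],0],
  ],
)

```text
clock: 15.08
tcp_pos: [547.7, 99.1, 74.0]
tool_rot: [1.441, 2.791, 0.001]
wrist_force: [-1.9, -0.1, 7.2]
opening: 38.8
```

```bash
python3 r.py
```

```text
t 15.08 q [ 1.34e-01  2.02e-01  2.01e+00  1.00e-03  9.29e-01 -4.84e-01] tcp [547.7  99.1  74. ] F [-1.9 -0.1  7.2] M [ 0.087  0.424 -0.219] open 38.8 yaw 125.39
Mz mean -0.277 0.031
```

arm_command(
  moves=[
    [[0,0,0],-1],
    [[0,0,0],0],
    [[0,0,0],0],
  ],
)

```text
clock: 15.63
tcp_pos: [547.7, 99.2, 74.1]
tool_rot: [1.417, 2.803, 0.002]
wrist_force: [-2.8, -0.2, 6.4]
opening: 38.7
```

```bash
python3 r.py
```

```text
t 15.63 q [ 1.34e-01  2.02e-01  2.01e+00  1.00e-03  9.29e-01 -5.01e-01] tcp [547.7  99.2  74.1] F [-2.8 -0.2  6.4] M [ 0.043  0.437 -0.321] open 38.7 yaw 126.38
Mz mean -0.328 0.01
```

The resistance now grows steadily at about 0.06 N m per degree: -0.11, -0.20, -0.28, -0.33. That is past the 0.2 N m click limit and has not snapped, so this is the end stop (start click 4, zero at yaw ≈ 120.4°). Now I turn clockwise by 6 (release of the spring) + 120°.

arm_command(
  moves=[
    [[0,0,0],3],
    [[0,0,0],3],
    [[0,0,0],0],
    [[0,0,0],4],
    [[0,0,0],4],
    [[0,0,0],4],
    [[0,0,0],4],
    [[0,0,0],4],
    [[0,0,0],0],
    [[0,0,0],0],
  ],
)

```text
clock: 16.77
tcp_pos: [547.8, 99.2, 74.0]
tool_rot: [2.01, 2.414, 0.002]
wrist_force: [-1.5, 0.5, 5.6]
opening: 39.3
```

```bash
python3 r.py
```

```text
t 16.77 q [ 0.134  0.202  2.01   0.     0.929 -0.048] tcp [547.8  99.2  74. ] F [-1.5  0.5  5.6] M [0.094 0.416 0.028] open 39.3 yaw 100.43
Mz mean 0.02 0.019
```

arm_command(
  moves=[
    [[0,0,0],4],
    [[0,0,0],4],
    [[0,0,0],4],
    [[0,0,0],4],
    [[0,0,0],4],
    [[0,0,0],4],
    [[0,0,0],4],
    [[0,0,0],4],
    [[0,0,0],4],
    [[0,0,0],4],
  ],
)

```text
clock: 17.9
tcp_pos: [547.9, 99.1, 74.0]
tool_rot: [2.717, 1.576, 0.002]
wrist_force: [-0.8, 0.4, 6.6]
opening: 38.8
```

arm_command(
  moves=[
    [[0,0,0],4],
    [[0,0,0],4],
    [[0,0,0],4],
    [[0,0,0],4],
    [[0,0,0],4],
    [[0,0,0],4],
    [[0,0,0],4],
    [[0,0,0],4],
    [[0,0,0],4],
    [[0,0,0],0],
  ],
)

```text
clock: 18.73
tcp_pos: [548.0, 99.0, 74.0]
tool_rot: [3.071, 0.66, 0.002]
wrist_force: [-1.7, -0.4, 5.8]
opening: 39.1
```

```bash
python3 r.py
```

```text
t 18.73 q [0.134 0.202 2.01  0.    0.928 1.281] tcp [548.  99.  74.] F [-1.7 -0.4  5.8] M [ 0.035  0.233 -0.055] open 39.1 yaw 24.26
Mz mean -0.126 0.034
```

arm_command(
  moves=[
    [[0,0,0],3],
    [[0,0,0],3],
    [[0,0,0],3],
    [[0,0,0],3],
    [[0,0,0],3],
    [[0,0,0],3],
    [[0,0,0],3],
    [[0,0,0],3],
    [[0,0,0],0],
    [[0,0,0],0],
  ],
)

```text
clock: 19.87
tcp_pos: [548.0, 99.0, 74.1]
tool_rot: [-3.141, -0.012, -0.003]
wrist_force: [-1.4, -0.7, 5.9]
opening: 39.0
```

```bash
python3 r.py; python3 -c "
from h import *
p,d,P=knob();mark(p)"
```

```text
t 19.87 q [ 0.134  0.202  2.01  -0.     0.928  1.697] tcp [548.   99.   74.1] F [-1.4 -0.7  5.9] M [-0.069  0.245 -0.024] open 39.0 yaw 0.43
Mz mean 0.001 0.029
mark deg 35.7 130 [332. 334.] [318. 322.]
```

Torque is zero at exactly +120°, with no slip. Release and retreat upwards.

arm_command(
  moves=[
    [[0,0,0],0],
    [[0,0,0],0],
    [[0,0,0],0],
    [[0,0,0],0],
    [[0,0,0],0],
    [[0,0,0],0],
    [[0,0,0],0],
    [[0,0,0],0],
  ],
  fingers=1,
)

```text
clock: 20.88
tcp_pos: [547.2, 98.9, 72.8]
tool_rot: [3.142, 0.012, -0.0]
wrist_force: [-0.3, 0.4, -0.2]
opening: 85.2
```

```bash
python3 -c "
from h import *
st();p,d,P=knob();mark(p)"
```

```text
t 20.88 q [ 0.134  0.203  2.011 -0.     0.928  1.697] tcp [547.2  98.9  72.8] F [-0.3  0.4 -0.2] M [ 0.027  0.003 -0.019] open 85.2 yaw 0.43
mark deg 35.6 137 [333. 334.] [318. 322.]
```

arm_command(
  moves=[
    [[0,0,-5],0],
    [[0,0,-15],0],
    [[0,0,-20],0],
    [[0,0,-25],0],
    [[0,0,-25],0],
    [[0,0,-25],0],
    [[0,0,-25],0],
    [[0,0,-25],0],
    [[0,0,0],0],
    [[0,0,0],0],
  ],
)

```text
clock: 21.77
tcp_pos: [548.7, 99.1, 240.6]
tool_rot: [-3.141, -0.012, -0.008]
wrist_force: [0.1, 0.1, -0.4]
opening: 85.2
```

```bash
python3 - <<'E'
from h import *
st();p,d,P=knob();cv2.imwrite("pics/w9.png",p)
g=(d>0)&(np.hypot(P[...,0]-674,P[...,1]-83)<60)
z=P[...,2][g];h,e=np.histogram(z,np.arange(74,130,1));print([(int(a),int(b)) for a,b in zip(e,h) if b>100])
m=(d>0)&(np.hypot(P[...,0]-547,P[...,1]-98)<15);print("knobtop",np.median(P[...,2][m]))
r=(z>80)&(z<90);print("table",np.median(z[r]))
for n in("ref_sphere_mid","ring_gauge_mid","gauge_block_mid"):print(n,[x["position"] for x in tip_of("wrist",n)[:1]])
E
```

```text
t 21.77 q [0.134 0.038 1.86  0.    1.239 1.697] tcp [548.7  99.1 240.6] F [ 0.1  0.1 -0.4] M [-0.002  0.048  0.008] open 85.2 yaw 0.43
[(80, 389), (81, 1794), (82, 1866), (83, 383), (92, 265), (93, 952), (94, 893), (95, 182), (99, 251), (100, 260), (107, 163), (108, 137)]
knobtop 317.4932276288139
table 82.02877742205362
ref_sphere_mid [[585.9, 271.9, 46.1]]
ring_gauge_mid [[462.3, -68.9, 5.6]]
gauge_block_mid [[643.9, -59.7, 8.1]]
```

View pics/w9.png

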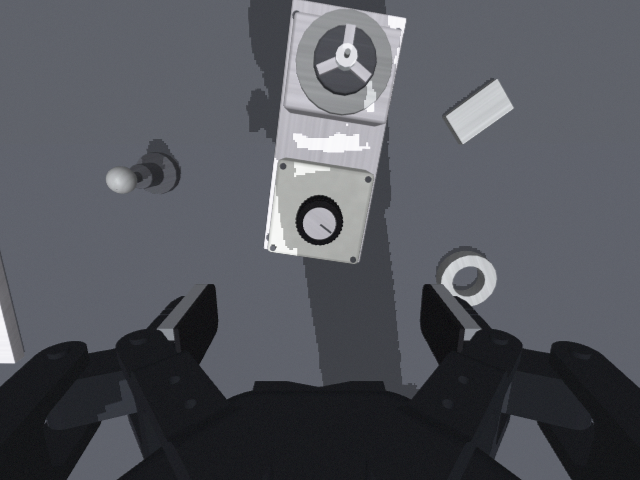

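```bash
python3 - <<'E'
from h import *
p,d,P=knob();v,u=np.mgrid[:480,:640]
def z(name,m):q=P[...,2][m&(d>0)];print(name,len(q),np.median(q).round(2),q.std().round(2))
z("knob",np.hypot(u-319,v-223)<12)
z("gearbox",((abs(u-285)<8)&(abs(v-215)<25)))
z("gearbox2",((abs(u-355)<8)&(abs(v-215)<25)))
r=np.hypot(u-344,v-62);z("ring",(r>36)&(r<44))
z("dark",(r>20)&(r<27));z("surface",(abs(u-200)<30)&(abs(v-240)<20));z("surfR",(abs(u-500)<40)&(abs(v-200)<20))
z("surfTop",(abs(u-560)<40)&(v<60))
p,d=grab_frame("top");cv2.imwrite("pics/t9.png",p)
k=calibration("top");f=240/np.tan(np.radians(k["vertical_fov"]/2));T=np.array(k["T"])
P=np.stack([(u-k["cx"])/f*d,(v-k["cy"])/f*d,d],-1)@T[:3,:3].T+T[:3,3]
r=np.hypot(u-321,v-217);z("top ring",(r>13)&(r<16));z("top surf",(abs(u-390)<15)&(abs(v-270)<10));z("top plate",(abs(u-323)<6)&(abs(v-243)<3))
E
```

```text
knob 434 94.15 0.69
gearbox 732 55.56 0.68
gearbox2 734 55.46 3.4
ring 2013 84.68 5.7
dark 1024 96.62 5.97
surface 2292 -0.33 0.73
surfR 3071 -0.64 0.76
surfTop 4716 -0.84 0.8
top ring 263 86.66 249.29
top surf 551 -0.35 2.4
top plate 54 613.0 201.72
```

```bash
python3 - <<'E'
from h import *
p,d,P=knob();Z=P[...,2]
m=(d>0)&(Z>70)&(Z<130)
x=m&(P[...,0]>600)&(P[...,0]<740)&(abs(P[...,1]-83)<70)
h,e=np.histogram(Z[x],np.arange(74,126,.5));print([(float(a),int(b)) for a,b in zip(e,h) if b>60])
for a,b in((79,90),(90,97),(97,104),(104,125)):
    q=x&(Z>a)&(Z<b);c,r=cv2.minEnclosingCircle(P[q][:,:2].astype(np.float32));print(a,b,q.sum(),np.median(Z[q]),c,r)
# robust: radius profile about table axis
c=P[x].mean(0)[:2]
c,r=cv2.minEnclosingCircle(P[x&(Z>79)&(Z<90)][:,:2].astype(np.float32))
R=np.hypot(P[...,0]-c[0],P[...,1]-c[1])
for a in range(0,46,3):
    q=(d>0)&(R>=a)&(R<a+3)&(Z<200);print(a,q.sum(),np.percentile(Z[q],[10,50,90]).round(1))
E
```

```text
[(83.0, 212), (83.5, 592), (84.0, 1035), (84.5, 1173), (85.0, 982), (85.5, 471), (86.0, 166), (95.0, 128), (95.5, 314), (96.0, 542), (96.5, 597), (97.0, 434), (97.5, 249), (98.0, 92), (101.5, 87), (102.0, 145), (102.5, 159), (103.0, 120), (103.5, 86), (110.0, 92), (110.5, 108), (111.0, 76)]
79 90 4764 84.69831312805849 (674.4296875, 80.76940155029297) 38.08745574951172
90 97 1694 96.31483903555127 (674.5049438476562, 80.79412841796875) 24.092117309570312
97 104 1468 98.21482968761728 (673.9225463867188, 81.06510925292969) 23.27772331237793
104 125 522 110.60260026014896 (673.1173095703125, 81.14070129394531) 21.401742935180664
0 82 [110.5 117.2 121.2]
3 180 [109.9 110.6 111.6]
6 334 [ 97.3 109.6 111.3]
9 360 [ 96.1  97.5 103.1]
12 535 [ 96.   97.2 102.9]
15 650 [ 95.9  97.1 102.8]
18 767 [ 95.9  96.9 102.6]
21 840 [91.7 96.3 97.9]
24 591 [83.8 84.7 85.8]
27 996 [83.7 84.7 85.7]
30 1123 [83.8 84.7 85.6]
33 1234 [83.8 84.7 85.7]
36 1100 [60.3 84.  85.4]
39 637 [12.1 61.3 62.6]
42 897 [12.1 61.4 62.6]
45 901 [11.7 61.1 62.4]
```

```bash
python3 -c "
from h import *
st();p,d,P=knob();env.hand_in();print('handed in')"
```

```text
t 22.12 q [ 0.134  0.042  1.864 -0.     1.239  1.697] tcp [546.4  98.8 236.4] F [ 0.4 -0.   0.5] M [0.009 0.008 0.033] open 85.3 yaw 0.43
the job is handed in; nothing more can be done
handed in
```

I turned the knob anticlockwise to its end stop, then six clicks clockwise, released it, backed away upwards and handed in at 22 s. The stop was 4 clicks from where the knob started. There the resistance rose steadily to 0.33 N m, under the 0.5 N m limit. The clockwise turn from the stop position was 120°.

**Knob:** the torque was about 0 at click 6. The knob's mark stayed at the same angle to the gripper within 0.4° throughout and did not move on release, so there was no slip.

**Table height:** it read 84.7 mm with the arm settled, against 85.0 mm expected at click 6. In the same set of readings the gearbox and work surface came out about 0.5 mm low and the knob top 0.15 mm high. An earlier reading of 82.0 mm disagreed. I put that down to the arm still moving, since the frame 0.05 s later read 84.7 mm and the next agreed.

**Loose gauges:** they were found where they had been, within the camera network's accuracy, and the robot went nowhere near them.

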